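Set the long guide bar flush against the angle-iron fence

TASK

Push the long aluminium bar across the work board until it lies flush along the upright face of the angle-iron rail, parallel to it, touching along its whole length and not sticking out past the rail's ends. Slide it, do not lift it off the board. Leave the short bar where it lies.

Things in the scene. Friction and masses are not known exactly. Their poses are not given: they have to be found in the camera images.
- rail: the fence: a dark steel angle iron, 320 mm long, fixed with three screws on the raised plywood work board. Its upright leg is 32 mm high and 4 mm thick. The origin lies on the board's top surface, in the plane of the upright face, half-way along it. y runs along the rail, z is up, and x points from the face away from the long bar (over the rail's 32 mm wide foot, which lies behind the face): the bar starts on the -x side and is pushed towards +x. The rail does not move
- long_bar_mid (a point): centre of the long aluminium flat bar, 240 mm long, 30 mm wide, 20 mm high, about 0.4 kg, loose, lying flat on the board near the rail: this point is half-way along, half-way across and half-way up (10 mm above the board's top). Its y axis runs along the bar, x across it, z up. The board is plain plywood, about 360 by 460 mm; its top is 175 mm above the table (world z = 0.175)
- long_bar_end_a (a point): middle of the long bar's end face at +y, 120 mm from its centre, 10 mm above the board
- long_bar_end_b (a point): middle of the long bar's end face at -y, 120 mm from its centre, 10 mm above the board
- short_bar_mid (a point): centre of the short aluminium bar, a bystander: 110 mm long, 30 mm wide, 20 mm high, loose on the board near its left edge; y runs along it. Leave it alone

How it is judged (in metres and radians):
At the end, for the whole second after the job is handed in: The long bar lies flat on the board along the rail's upright face, the gap to the face under 10 mm at both its ends, and sticks out past neither end of the rail by more than 10 mm (x of each of long_bar_end_a, long_bar_end_b in the frame of rail above -0.025 m and x of long_bar_mid in the frame of rail below -0.005 m and y of long_bar_mid in the frame of rail between -0.05 and 0.05 m and z of long_bar_mid in the frame of rail below 0.018 m and angle between long_bar_mid's own z axis and vertical below 0.1 rad); the robot touches nothing.
It fails at once if the long bar is lifted more than 25 mm off the board (z of long_bar_mid in the frame of rail above 0.035 m).
It fails at once if the short bar is moved by more than 20 mm (distance of short_bar_mid from where it was at the start of the episode above 0.02 m).
It also fails if it takes over 48 s, if anything falls off the work surface, if the arm or the gripper's body presses on something with over 40 N, if the wrist force passes 120 N, or if a joint passes its speed limit or range.

ROBOT

A 6-joint arm with a two-finger parallel gripper is mounted at the origin on a cart in front of the work surface, level with it; the furniture and walls round the work are solid. World frame = base frame: x ahead of the robot, y to its left, z up, the work surface at z = 0. Lengths are in mm, angles in rad, forces in N, time in s.
With the tool pointing down it reaches from about 300 to 875 mm from the base axis. Payload 6.4 kg.
Tool frame: the origin (TCP) lies between the finger pads; the fingertips stand 11 mm ahead of it and the grasp point (between the pads) lies 8 mm behind it; z points along the fingers, y is the line along which they close (so a half turn about z gives the same grasp; the last joint's range is limited). The gripper opens to 85 mm and grips with 20 to 120 N. Pads are 22 mm wide; open, the fingers measure 114 mm over their backs; the gripper's body (76 mm by 85 mm) begins 54 mm behind the grasp point. The pads swing forward as they close: fully open they stand 13 mm farther back than shut.
Start: joints at [-1.463, 0.181, 1.607, -0, 1.354, -0.206], TCP at [177.504, -546.931, 208.288] pointing down, gripper open.
Joint ranges: [-2.99, 2.99], [-0.89, 2.07], [0.3, 2.58], [-1.14, 4.28], [0, 2.63], [-3.12, 3.12]. Speed limits (rad/s): [2.57, 2.57, 3.01, 3.14, 3.14, 3.14].

INTERFACE

Orientations are given as a unit quaternion [w, x, y, z].
In Python, from bench import robot gives the robot as it stands.
- The arm moves only by the tool jog_arm, never from a script. Its arguments are lists of equal length, an entry for each row: "claw": the finger opening in mm, from 0 to 85.4; "offset": the shift along the tool's x, y, z in units of 50 mm (1.0 is 50 mm), a list of three; "yaw": the turn about the tool's z in units of 5 degrees (1.0 is 5 degrees). A call has 1 to 20 rows; each row shifts and turns the commanded pose from where the row before left it, along the tool's axes as they then stand; what a row does not reach is not made up. A row lasts 1/10 s, in which the tool goes at most 50 mm and 8.59 degrees, less where a joint would pass 70% of its speed; a pose out of reach is approached as far as the arm can. A call is refused whole if a number of a shift passes 1 or a number of a turn 1, either way. A call with a gripper value outside its range is refused whole. The fingers move at their own pace and stop on an object; "grip_force" is the grip in N (left out, the last holds). Time passes only in rows, so rows that do not move let the fingers close. It gives the time, the measured TCP pose, the force, the opening and the grip force at its end, in the units of the state.
- robot.state(): the state, without advancing time (a new reading comes with each control period).
- robot.capture(name): name is "scene" or "side" or "wrist"; returns a dict with "image" (384x512x3 uint8, red, green, blue), "depth" (384x512 float32, mm along the optical axis (not along the pixel's ray), 0 where there is no reading), "fovy" (degrees; the focal length in pixels is half the picture's height over the tangent of half this angle, whatever the lens; pixels are square), "cx", "cy" (the principal point, pixels), "position" and "orientation" of the camera in the world; the wrist camera has in their place "tool_from_camera" (4x4, takes a point from camera to tool coordinates, whose origin is the TCP and whose axes are the flange's). Camera axes: x right, y down, z forward; pixel columns grow to the right and rows downward; lengths in mm; the calibration is good to about 2 mm. A picture is of the moment at which its call begins: read the wrist's pose just before it.
- robot.hand_in(): hands the job in; it is judged then, once.
The state is a dict: "t": time; "q": joint angles; "joint_velocities": joint speeds; "effort": joint torques, N m; "ee_pos": TCP position; "orientation": TCP orientation; "contact_force": force on the tool from outside, world axes, zero at the start; "torque": the same for the moment, N m; "width": finger opening in mm; "grasp_force": force on a finger pad.
Only numpy, scipy, OpenCV 4.12 (cv2) and the standard library are available. Lean on these libraries where they do the work, as an engineer would, in place of code of your own. Each camera call takes 0.05 s, during which the arm holds its last target. There are 200 camera calls.

## Working session

There is one attempt and no reset: what is moved stays moved. The work goes in short steps, Python scripts to look and compute and a tool call to move; the robot and the scene stay as the last step left them, time stands still between calls to the robot, and variables do not carry over. Pictures are saved under pics/ and viewed, at most 10 in all, crops included, and the job is handed in when it is done.

Besides the shell and the picture viewer there is one more tool, called after "Request:" by a JSON object that holds its "method" and its "body", one argument or row to a line. jog_arm: Moves the arm, as the interface text tells. Its arguments: {"type":"object","properties":{"claw":{"type":"array","items":{"type":"number"}},"offset":{"type":"array","items":{"type":"array","items":{"type":"number"}}},"yaw":{"type":"array","items":{"type":"number"}},"grip_force":{"type":"number"}},"required":["claw","offset","yaw"]}

```bash
mkdir -p pics; cat > h.py <<'E'
import numpy as np, cv2
from scipy.spatial.transform import Rotation as R
from bench import robot
def rot(q): return R.from_quat([q[1],q[2],q[3],q[0]]).as_matrix()
def cap(n,f=None):
    s=robot.state(); c=robot.capture(n)
    if n=="wrist":
        T=np.array(c["tool_from_camera"]); A=rot(s["orientation"])
        c["R"]=A@T[:3,:3]; c["p"]=A@T[:3,3]+np.array(s["ee_pos"])
    else: c["R"]=rot(c["orientation"]); c["p"]=np.array(c["position"])
    c["f"]=192/np.tan(np.radians(c["fovy"])/2)
    if f: cv2.imwrite("pics/"+f,c["image"][:,:,::-1])
    return c
def ray(c,u,v,z):
    d=c["R"]@np.array([(u-c["cx"])/c["f"],(v-c["cy"])/c["f"],1]); return c["p"]+d*(z-c["p"][2])/d[2]
def cloud(c):
    v,u=np.mgrid[:384,:512]; d=c["depth"]
    P=np.stack([(u-c["cx"])/c["f"]*d,(v-c["cy"])/c["f"]*d,d],-1)@c["R"].T+c["p"]; P[d==0]=np.nan; return P
E
python3 - <<'E'
from h import *
ims=[]
for n in("scene","side"):
    c=cap(n,n+"0.png"); np.savez(n+"0.npz",**{k:c[k] for k in("image","depth","R","p","f","cx","cy")}); print(n,c["p"],c["R"][:,2])
s=robot.state();print(s["ee_pos"],s["orientation"],s["contact_force"],s["t"])
E
```

```text
scene [ 80.35322475 755.4953387  734.81807162] [ 0.50016045 -0.63108152 -0.59293813]
side [479.22202526 879.84374531 741.12023832] [ 0.0463486  -0.79337878 -0.60696122]
[ 177.46455352 -546.40611704  207.49952613] [-7.61287594e-04  9.87711635e-01  1.56285458e-01  3.36030771e-05] [ 0.15589497  0.21330381 -0.11652371] 0.1
```

View pics/scene0.png

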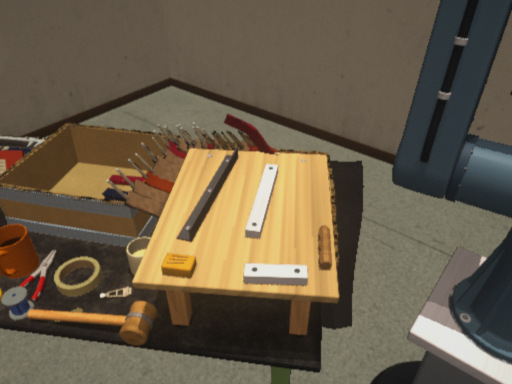

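View pics/side0.png

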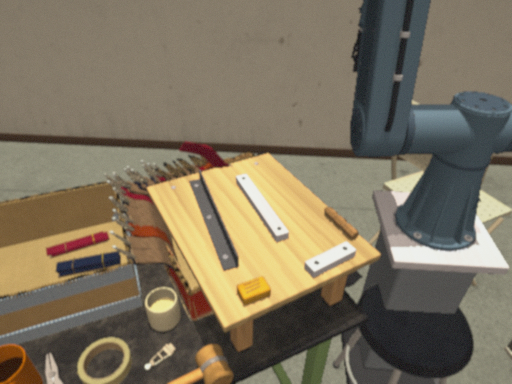

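The scene view shows the dark rail from (182,238) to (235,152), the long bar from (252,233) to (271,167), and the short bar near (276,274). A yellow box lies at (179,265) and a file handle at (325,247). The side view agrees with this.

```bash
python3 - <<'E'
from h import *
for n in("scene","side"):
    c=dict(np.load(n+"0.npz")); P=cloud(c); im=c["image"].astype(int); z=P[...,2]
    hsv=cv2.cvtColor(c["image"],cv2.COLOR_RGB2HSV)
    on=(z>165)&(z<225)&(P[...,0]>250)&(P[...,0]<800)&(abs(P[...,1])<350)
    for nm,m,zz in(("white",on&(hsv[...,1]<50)&(hsv[...,2]>150)&(z>187),195),("dark",on&(hsv[...,2]<110)&(z>198),207),("foot/dark",on&(hsv[...,2]<110),179),("box",on&(hsv[...,1]>200),190)):
        k,l,st,ce=cv2.connectedComponentsWithStats(m.astype(np.uint8))
        for i in range(1,k):
            if st[i,4]<80: continue
            Q=np.array([ray(c,u,v,zz)[:2] for v,u in np.argwhere(l==i)]).astype(np.float32)
            r=cv2.minAreaRect(Q); print(n,nm,st[i],"z",np.nanmedian(z[l==i]).round(1),"rect",np.round(r[0]),np.round(r[1]),round(r[2],1),"corn",np.round(cv2.boxPoints(r)).tolist())
    b=on&(abs(z-175)<4); Q=P[b][:,:2].astype(np.float32); print(n,"board",cv2.minAreaRect(Q),np.nanmedian(z[b]))
E
```

```text
scene white [246 164  32  68 927] z 195.4 rect [510. 184.] [ 30. 240.] 27.5 corn [[441.0, 284.0], [552.0, 71.0], [579.0, 85.0], [468.0, 297.0]]
scene white [260 264  48  15 441] z 195.5 rect [348. 337.] [81. 30.] 36.2 corn [[307.0, 325.0], [324.0, 301.0], [390.0, 349.0], [372.0, 373.0]]
scene dark [238 131  31  17 172] z 210.9 rect [665.  21.] [ 40. 114.] 81.4 corn [[606.0, 10.0], [718.0, -7.0], [724.0, 33.0], [612.0, 50.0]]
scene dark [194 147  44  79 282] z 205.6 rect [608. 220.] [  9. 302.] 24.1 corn [[542.0, 356.0], [666.0, 80.0], [674.0, 84.0], [550.0, 360.0]]
scene foot/dark [ 185  130   60  102 1403] z 186.2 rect [661. 162.] [125. 421.] 40.6 corn [[476.0, 281.0], [750.0, -39.0], [845.0, 42.0], [571.0, 362.0]]
scene foot/dark [238 131  36  23 315] z 200.1 rect [683.  -4.] [ 56. 143.] 58.9 corn [[608.0, 9.0], [730.0, -65.0], [759.0, -17.0], [636.0, 57.0]]
scene foot/dark [298 296  41   6 122] z 168.7 rect [275. 339.] [67.  8.] 33.4 corn [[245.0, 324.0], [250.0, 317.0], [305.0, 354.0], [301.0, 361.0]]
scene board ((525.5000610351562, 140.77053833007812), (548.2022705078125, 418.4
[... 923 characters left out ...]
ark [163 162  23  14 117] z 183.1 rect [753.  37.] [35. 78.] 41.5 corn [[714.0, 55.0], [765.0, -3.0], [791.0, 20.0], [740.0, 78.0]]
side foot/dark [155 168  17  10  93] z 180.7 rect [780.  71.] [29. 63.] 55.2 corn [[745.0, 77.0], [797.0, 41.0], [814.0, 65.0], [762.0, 101.0]]
side foot/dark [193 174  40  83 575] z 180.8 rect [625. 211.] [ 32. 310.] 24.0 corn [[547.0, 346.0], [674.0, 62.0], [703.0, 76.0], [577.0, 359.0]]
side foot/dark [325 213  32  26  90] z 183.5 rect [332. 238.] [21. 95.] 42.0 corn [[292.0, 266.0], [356.0, 196.0], [371.0, 210.0], [308.0, 280.0]]
side board ((525.1337280273438, 141.15652465820312), (417.6478271484375, 548.1873168945312), 89.99156951904297) 175.37499987294132
```

Request:
{"method": "jog_arm", "body": {
  "claw": [60,60,60,60,60,60,60,60,60,60,60,60,60,60,60,60,60,60,60,60],
  "offset": [
    [0,0,-1],
    [0,0,-1],
    [0.54,-0.65,0],
    [0.54,-0.65,0],
    [0.54,-0.65,0],
    [0.54,-0.65,0],
    [0.54,-0.65,0],
    [0.54,-0.65,0],
    [0.54,-0.65,0],
    [0.54,-0.65,0],
    [0.54,-0.65,0],
    [0.54,-0.65,0],
    [0.54,-0.65,0],
    [0.54,-0.65,0],
    [0.54,-0.65,0],
    [0.54,-0.65,0],
    [0.54,-0.65,0],
    [0.54,-0.65,0],
    [0.54,-0.65,0],
    [0.54,-0.65,0]
  ],
  "yaw": [0,0,0,0,0,0,0,0,0,0,0,0,0,0,0,0,0,0,0,0]
}}

```text
t: 2.1
ee_pos: [459.3, 161.5, 308.0]
orientation: [0.0, 0.988, 0.157, -0.0]
contact_force: [0.9, -1.1, -0.1]
width: 60.0
grasp_force: 0.0
```

Request:
{"method": "jog_arm", "body": {
  "claw": [60,60,60,60],
  "offset": [
    [0,0,0],
    [0,0,0],
    [0,0,0],
    [0,0,0]
  ],
  "yaw": [-0.6,-0.6,0,0]
}}

```text
t: 2.5
ee_pos: [459.0, 159.4, 308.0]
orientation: [-0.0, 0.978, 0.207, -0.0]
contact_force: [-0.3, 0.7, 0.1]
width: 60.1
grasp_force: 0.0
```

```bash
python3 - <<'E'
from h import *
s=robot.state();A=rot(s["orientation"]);p=np.array(s["ee_pos"]);print(s["t"],p,np.degrees(np.arctan2(A[1,0],A[0,0])),A[:,2],s["width"],s["contact_force"])
x=np.array([.9135,.4067]);y=np.array([-.4067,.9135]);print("railxy",p[:2]@x,p[:2]@y)
c=cap("wrist","w1.png"); print(c["p"]); P=cloud(c); hsv=cv2.cvtColor(c["image"],cv2.COLOR_RGB2HSV)
print("n",(c["depth"]>0).sum())
m=(hsv[...,1]<50)&(hsv[...,2]>130)&(abs(P[...,2]-195)<6)
k,l,st,ce=cv2.connectedComponentsWithStats(m.astype(np.uint8))
for i in range(1,k):
    if st[i,4]>500:
        Q=np.array([ray(c,u,v,195)[:2] for v,u in np.argwhere(l==i)]).astype(np.float32);print(st[i],cv2.minAreaRect(Q))
for lo,hi in((180,190),(196,203),(204,211)):
    m=(hsv[...,2]<110)&(P[...,2]>lo)&(P[...,2]<hi);Q=P[m][:,:2]
    if len(Q)>50: print(lo,len(Q),np.percentile(Q@x,[2,10,50,90,98]).round(1),np.percentile(Q@y,[1,99]).round(1))
E
```

```text
2.5 [458.98475662 159.44991587 307.98068854] 23.894906411093064 [-6.36080104e-04 -6.43198960e-05 -9.99999796e-01] 60.06204891344628 [-0.25464527  0.69419292  0.05552541]
railxy 484.13085595249254 -41.011602367517824
[520.56574769 186.90159573 472.45692373]
n 195799
[ 112   87  282   53 9615] ((510.8221435546875, 182.8349151611328), (29.428709030151367, 237.56195068359375), 27.40561866760254)
[   0  133   63  118 3255] ((360.6209411621094, 342.9598388671875), (108.54132080078125, 29.527700424194336), 36.1386604309082)
180 1400 [397.7 400.1 474.2 575.3 599.1] [-238.1  164.9]
196 288 [387.5 393.1 582.6 607.4 612.3] [-237.6  105.1]
204 248 [576.9 578.8 590.7 609.8 614.1] [-236.1 -225.1]
```

View pics/w1.png

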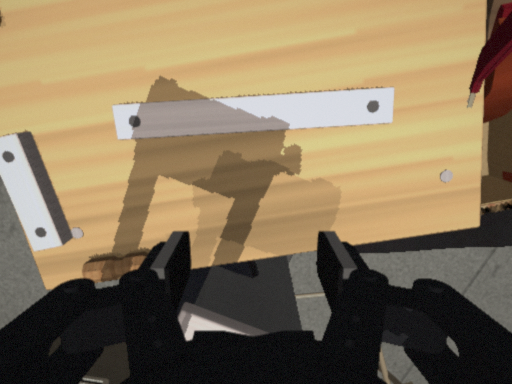

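The wrist view shows the long bar from (125,122) to (390,105), squarely ahead of the open fingers, and the space behind it is clear. I'll descend there.

Request:
{"method": "jog_arm", "body": {
  "claw": [60,60,60,60,60,60,60,60],
  "offset": [
    [0,0,0.6],
    [0,0,0.6],
    [0,0,0.6],
    [0,0,0.2],
    [0,0,0.1],
    [0,0,0.1],
    [0,0,0.06],
    [0,0,0]
  ],
  "yaw": [0,0,0,0,0,0,0,0]
}}

```text
t: 3.35
ee_pos: [459.6, 159.5, 195.9]
orientation: [0.0, 0.978, 0.208, 0.001]
contact_force: [0.1, 1.0, -0.2]
width: 60.2
grasp_force: 0.0
```

Request:
{"method": "jog_arm", "body": {
  "claw": [60,60,60],
  "offset": [
    [0,0,0.04],
    [0,0,0],
    [0,0,0]
  ],
  "yaw": [0,0,0]
}}

```text
t: 3.65
ee_pos: [459.3, 159.6, 193.6]
orientation: [0.0, 0.978, 0.208, 0.0]
contact_force: [-0.2, 0.9, 0.1]
width: 59.8
grasp_force: 0.0
```

```bash
python3 - <<'E'
from h import *
c=cap("side");cv2.imwrite("pics/s2.png",cv2.resize(c["image"][130:300,180:400,::-1],None,fx=3.5,fy=3.5,interpolation=cv2.INTER_CUBIC))
E
```

```text
(no output)
```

View pics/s2.png

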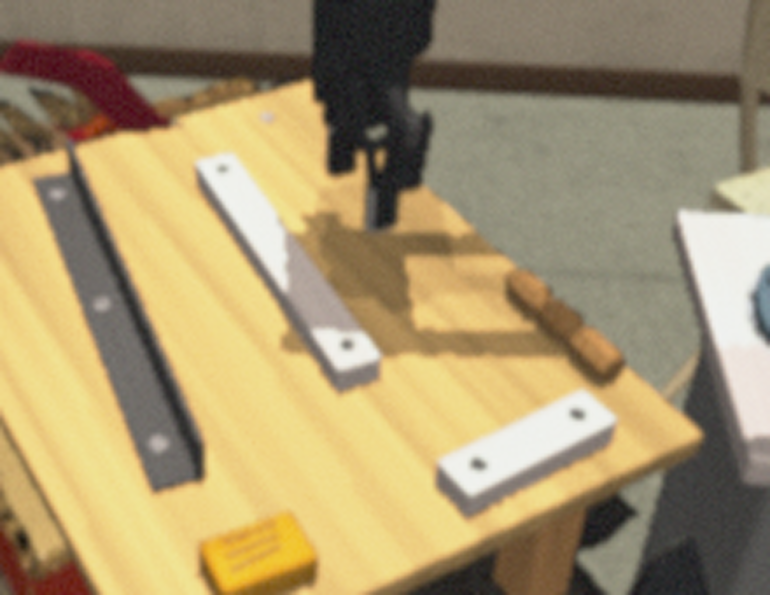

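The side crop shows the fingertip close above the board at (380,228), behind the long bar and clear of it. I'll go down in small steps to find the board.

Request:
{"method": "jog_arm", "body": {
  "claw": [60,60,60],
  "offset": [
    [0,0,0.04],
    [0,0,0.04],
    [0,0,0]
  ],
  "yaw": [0,0,0]
}}

```text
t: 4.0
ee_pos: [458.9, 159.5, 188.9]
orientation: [-0.0, 0.978, 0.208, -0.0]
contact_force: [0.1, -0.1, -0.1]
width: 60.2
grasp_force: 0.0
```

Request:
{"method": "jog_arm", "body": {
  "claw": [60,60],
  "offset": [
    [0,0,0.04],
    [0,0,0]
  ],
  "yaw": [0,0]
}}

```text
t: 4.2
ee_pos: [459.0, 159.5, 187.0]
orientation: [-0.0, 0.978, 0.208, -0.0]
contact_force: [-0.5, -0.1, 0.1]
width: 60.2
grasp_force: 0.0
```

Request:
{"method": "jog_arm", "body": {
  "claw": [60,60,60,60,60,60,60,60,60,60,60,60,60,60],
  "offset": [
    [0.2,0,0],
    [0.2,0,0],
    [0.16,0,0],
    [0.16,0,0],
    [0.16,0,0],
    [0.16,0,0],
    [0.16,0,0],
    [0.16,0,0],
    [0.16,0,0],
    [0.16,0,0],
    [0.16,0,0],
    [0.16,0,0],
    [0.1,0,0],
    [0,0,0]
  ],
  "yaw": [0,0,0,0,0,0,0,0,0,0,0,0,0,0]
}}

```text
t: 5.6
ee_pos: [555.6, 202.4, 187.2]
orientation: [-0.0, 0.978, 0.208, -0.0]
contact_force: [0.0, -1.5, 0.8]
width: 60.0
grasp_force: 0.0
```

```bash
cat > m.py <<'E'
from h import *
import sys
s=robot.state();A=rot(s["orientation"]);p=np.array(s["ee_pos"]);x=np.array([.9135,.4067]);y=np.array([-.4067,.9135])
print("tcp",p.round(1),"rail frame",p[:2]@x,p[:2]@y,np.degrees(np.arctan2(A[1,0],A[0,0])),np.round(s["contact_force"],1),s["t"])
for n in("scene","side"):
    c=cap(n);P=cloud(c);hsv=cv2.cvtColor(c["image"],cv2.COLOR_RGB2HSV)
    m=(hsv[...,1]<60)&(hsv[...,2]>110)&(abs(P[...,2]-195)<6)
    k,l,st,ce=cv2.connectedComponentsWithStats(m.astype(np.uint8))
    for i in range(1,k):
        if st[i,4]>80:
            Q=np.array([ray(c,u,v,195)[:2] for v,u in np.argwhere(l==i)]).astype(np.float32);r=cv2.minAreaRect(Q);B=cv2.boxPoints(r)
            print(n,np.round(r[0]),np.round(r[1]),round(r[2],1),"railframe corners",np.c_[B@x,B@y].round().tolist())
    if len(sys.argv)>1: cv2.imwrite(f"pics/{n}{sys.argv[1]}.png",cv2.resize(c["image"][130:300,160:380,::-1],None,fx=3.5,fy=3.5,interpolation=cv2.INTER_CUBIC))
E
python3 m.py 3
```

```text
tcp [555.6 202.4 187.2] rail frame 589.8868089968711 -41.09501658101728 23.987377695447236 [ 0.  -1.5  0.8] 5.6
scene [509. 187.] [ 31. 246.] 27.2 railframe corners [[518.0, 86.0], [532.0, -160.0], [563.0, -158.0], [549.0, 88.0]]
scene [358. 348.] [109.  36.] 36.2 railframe corners [[411.0, 178.0], [419.0, 143.0], [525.0, 166.0], [518.0, 201.0]]
side [ 1852. -1559.] [ 74. 770.] 89.6 railframe corners [[692.0, -2052.0], [1393.0, -2370.0], [1424.0, -2303.0], [723.0, -1985.0]]
side [ 1222. -1560.] [ 66. 485.] 89.5 railframe corners [[248.0, -1851.0], [689.0, -2052.0], [717.0, -1992.0], [275.0, -1791.0]]
side [ -503. -1566.] [ 71. 455.] 89.3 railframe corners [[-1318.0, -1163.0], [-904.0, -1354.0], [-875.0, -1290.0], [-1288.0, -1099.0]]
side [496. 217.] [ 33. 179.] 27.4 railframe corners [[519.0, 85.0], [530.0, -94.0], [563.0, -92.0], [552.0, 87.0]]
side [359. 349.] [113.  34.] 36.5 railframe corners [[411.0, 177.0], [419.0, 144.0], [529.0, 169.0], [522.0, 201.0]]
```

View pics/scene3.png

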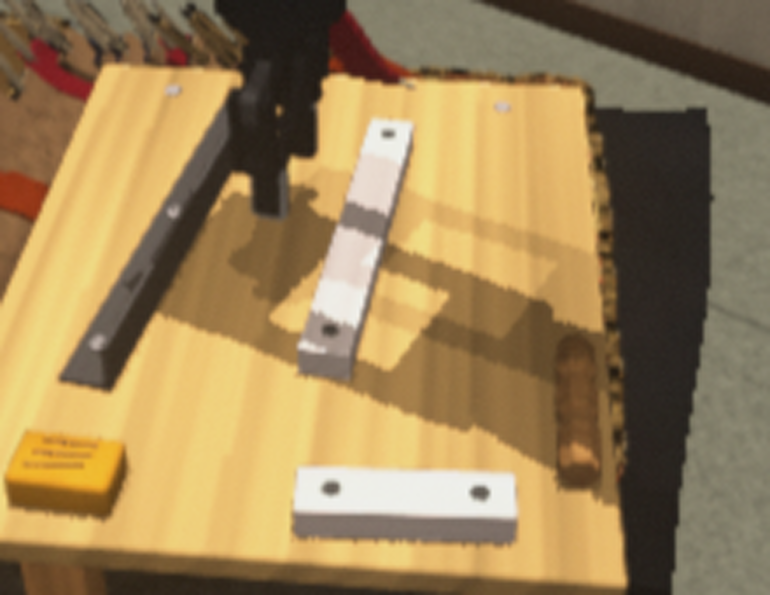

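The fingers passed over the bar without touching it: the tip at (270,213) is now between the bar and the rail. I need the real tip height.

```bash
python3 - <<'E'
from h import *
x=np.array([.9135,.4067]);y=np.array([-.4067,.9135])
for n in("scene","side"):
    c=cap(n);P=cloud(c)
    m=(np.abs(P[...,0]-556)<75)&(abs(P[...,1]-202)<75)&(P[...,2]>150)&(P[...,2]<300)
    hsv=cv2.cvtColor(c["image"],cv2.COLOR_RGB2HSV); m&=hsv[...,2]<110
    Q=P[m]; X=Q[:,:2]@x-589.9; Y=Q[:,:2]@y+41.1
    for lo in range(175,260,6):
        k=(Q[:,2]>=lo)&(Q[:,2]<lo+6)&(X<38)&(X>-30)
        if k.sum()>2: print(n,lo,k.sum(),np.percentile(X[k],[5,50,95]).round(),np.percentile(Y[k],[5,50,95]).round())
E
```

```text
scene 175 3 [5. 6. 6.] [-34. -31. -23.]
scene 217 22 [-11.  -5.   6.] [-30. -28.  39.]
scene 223 45 [-11.  -3.   5.] [-31.  36.  44.]
scene 229 39 [-11.  -4.   5.] [-31.  37.  45.]
scene 235 36 [-12.  -6.   5.] [-31.  39.  46.]
scene 241 37 [-10.  -5.   5.] [-31.  39.  46.]
scene 247 28 [-11.  -6.   8.] [-32. -27.  45.]
scene 253 13 [-13.  -8.  -1.] [-35. -31.  39.]
scene 259 26 [-13. -11.  -2.] [-38.  40.  62.]
side 217 20 [-8. -1.  8.] [-31. -29.  38.]
side 223 32 [-6.  3.  9.] [-31.  36.  45.]
side 229 31 [-8.  2.  8.] [-31.  38.  45.]
side 235 28 [-7.  3.  8.] [-30.  42.  46.]
side 241 30 [-8.  2.  8.] [-31.  42.  45.]
side 247 12 [-8.  5.  8.] [-29.  37.  45.]
side 253 12 [ 2.  5. 10.] [-32. -31.   3.]
side 259 15 [-3.  9. 11.] [-33.  42.  62.]
```

```bash
python3 - <<'E'
from h import *
x=np.array([.9135,.4067]);y=np.array([-.4067,.9135])
for n in("scene","side","wrist"):
    c=cap(n);P=cloud(c)
    Q=P.reshape(-1,3); X=Q[:,:2]@x-589.9; Y=Q[:,:2]@y+41.1
    k0=(abs(X)<20)&(abs(Y)<75)
    print(n,np.histogram(Q[k0,2],np.arange(170,262,4))[0])
s=robot.state();print(s["q"],s["effort"])
c=cap("wrist","w4.png");u=np.array(c["tool_from_camera"]);print(u.round(2),c["f"])
E
```

```text
scene [ 69 612   7   0   0   0   0   0   0   0   0  14  18  21  33  27  22  30
  25  26  16   8]
side [ 55 603   2   0   0   0   0   0   0   0   0   7  17  20  27  18  24  21
  25  20  10   4]
wrist [8558 6408    0    0    0    0    0    0    0    0    1  127  272  370
  413  445  509  534  559  465  683  349]
[ 1.48455085e-01  2.33808482e-01  1.58756792e+00 -1.71829378e-06
  1.32020305e+00  1.30085434e+00] [ 4.22761063e-03 -4.66105843e+01 -3.46565115e+01  1.81666619e-04
  1.11628844e-03 -1.96914425e-04]
[[   0.     -0.96   -0.27   67.32]
 [   1.      0.      0.     -0.19]
 [  -0.     -0.27    0.96 -164.52]
 [   0.      0.      0.      1.  ]] 317.3330434442573
```

View pics/w4.png

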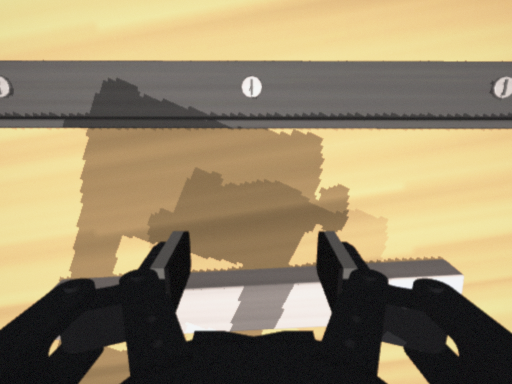

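The wrist view shows the rail face (row 128) parallel to the tool, and the bar under the fingers at rows 275-340. The depths put the tips at z≈215 with the TCP reading 187. The real tips are therefore about 27 mm behind the reported TCP at this opening, so I'll go back and descend about 34 mm further.

Request:
{"method": "jog_arm", "body": {
  "claw": [60,60,60,60,60,60,60,60,60,60,60],
  "offset": [
    [-0.4,0,0],
    [-0.4,0,0],
    [-0.4,0,0],
    [-0.4,0,0],
    [-0.4,0,0],
    [-0.2,0,0],
    [0,0,0.2],
    [0,0,0.2],
    [0,0,0.1],
    [0,0,0],
    [0,0,0]
  ],
  "yaw": [0,0,0,0,0,0,0,0,0,0,0]
}}

```text
t: 7.1
ee_pos: [454.8, 157.6, 161.9]
orientation: [-0.0, 0.978, 0.208, -0.0]
contact_force: [-0.5, -0.4, 0.1]
width: 60.1
grasp_force: 0.0
```

Request:
{"method": "jog_arm", "body": {
  "claw": [60,60,60],
  "offset": [
    [0,0,0.06],
    [0,0,0.06],
    [0,0,0]
  ],
  "yaw": [0,0,0]
}}

```text
t: 7.4
ee_pos: [454.4, 157.5, 155.9]
orientation: [-0.0, 0.978, 0.208, -0.0]
contact_force: [0.4, 0.3, -0.7]
width: 59.7
grasp_force: 0.0
```

```bash
python3 - <<'E'
from h import *
x=np.array([.9135,.4067]);y=np.array([-.4067,.9135])
s=robot.state();p=np.array(s["ee_pos"]);print(p,p[:2]@x,p[:2]@y,s["contact_force"])
for n in("scene","side","wrist"):
    c=cap(n);P=cloud(c)
    Q=P.reshape(-1,3); X=Q[:,:2]@x-p[:2]@x; Y=Q[:,:2]@y-p[:2]@y
    k0=(abs(X)<16)&(abs(Y)<75)
    print(n,np.histogram(Q[k0,2],np.arange(164,230,3))[0])
E
```

```text
[454.38002619 157.48396903 155.86053202] 479.12488412628977 -40.93475093676996 [ 0.38904638  0.28529463 -0.66548277]
scene [  0   0   0 249 117   0   1  10   8  12  19  14  13  16  12  13  17   8
   2   0   1]
side [  0   0   6 284  99   0   6   8  15  14  19  21  18  16  21  21  19  12
   9  15  11]
wrist [    0     0   996 13590     1     0    51   130   228   269   306   328
   337   377   367   431   411   360   568   289   297]
```

Tips are at about z = 183, below the bar's top. I'll lower 2 mm more and push.

Request:
{"method": "jog_arm", "body": {
  "claw": [60,60,60,60,60,60,60,60,60,60,60,60,60,60],
  "offset": [
    [0,0,0.04],
    [0.2,0,0],
    [0.2,0,0],
    [0.16,0,0],
    [0.16,0,0],
    [0.16,0,0],
    [0.16,0,0],
    [0.16,0,0],
    [0.16,0,0],
    [0.16,0,0],
    [0.16,0,0],
    [0.16,0,0],
    [0.1,0,0],
    [0,0,0]
  ],
  "yaw": [0,0,0,0,0,0,0,0,0,0,0,0,0,0]
}}

```text
t: 8.95
ee_pos: [544.2, 197.2, 154.4]
orientation: [-0.0, 0.978, 0.208, 0.001]
contact_force: [0.7, -0.4, 0.6]
width: 59.6
grasp_force: 0.0
```

```bash
sed -i 's/if st\[i,4\]>80/if st[i,4]>80 and np.hypot(*(np.nanmedian(P[l==i],0)[:2]-[500,200]))<400/' m.py; python3 m.py; python3 - <<'E'
from h import *
c=cap("wrist","w5.png")
E
```

```text
tcp [544.2 197.2 154.4] rail frame 577.350179481034 -41.17200118533322 23.979313274743564 [ 0.7 -0.4  0.6] 8.95
scene [544. 261.] [ 31. 137.] 24.8 railframe corners [[587.0, 86.0], [589.0, -51.0], [620.0, -51.0], [618.0, 86.0]]
scene [358. 348.] [109.  36.] 36.2 railframe corners [[411.0, 178.0], [419.0, 143.0], [525.0, 166.0], [518.0, 201.0]]
side [568. 212.] [ 32. 246.] 23.9 railframe corners [[589.0, 85.0], [588.0, -160.0], [620.0, -160.0], [621.0, 85.0]]
side [359. 349.] [113.  33.] 36.5 railframe corners [[411.0, 177.0], [419.0, 144.0], [529.0, 169.0], [522.0, 201.0]]
```

View pics/w5.png

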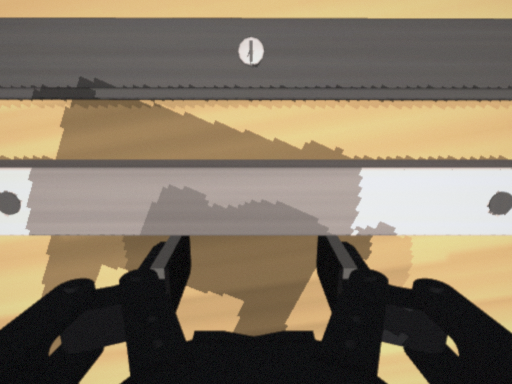

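The bar (rows 165-235) is now parallel to the rail face (row 100), with both fingers in contact. About 26 mm remains.

Request:
{"method": "jog_arm", "body": {
  "claw": [60,60,60,60,60],
  "offset": [
    [0.1,0,0],
    [0.12,0,0],
    [0.12,0,0],
    [0.08,0,0],
    [0,0,0]
  ],
  "yaw": [0,0,0,0,0]
}}

```text
t: 9.6
ee_pos: [563.3, 205.8, 154.3]
orientation: [-0.0, 0.978, 0.208, 0.001]
contact_force: [0.3, -1.0, -0.1]
width: 59.8
grasp_force: 0.0
```

Request:
{"method": "jog_arm", "body": {
  "claw": [60,60],
  "offset": [
    [0.06,0,0],
    [0,0,0]
  ],
  "yaw": [0,0]
}}

```text
t: 9.8
ee_pos: [565.5, 206.8, 154.3]
orientation: [-0.0, 0.978, 0.208, 0.0]
contact_force: [-0.6, -0.1, -0.4]
width: 60.1
grasp_force: 0.2
```

Request:
{"method": "jog_arm", "body": {
  "claw": [60,60],
  "offset": [
    [0.04,0,0],
    [0,0,0]
  ],
  "yaw": [0,0]
}}

```text
t: 10.0
ee_pos: [567.1, 207.5, 154.2]
orientation: [-0.0, 0.978, 0.208, 0.0]
contact_force: [-1.5, 0.1, 0.2]
width: 60.0
grasp_force: 0.6
```

Request:
{"method": "jog_arm", "body": {
  "claw": [60,60],
  "offset": [
    [0.03,0,0],
    [0,0,0]
  ],
  "yaw": [0,0]
}}

```text
t: 10.2
ee_pos: [568.4, 208.1, 154.2]
orientation: [-0.0, 0.978, 0.208, -0.0]
contact_force: [-2.0, -0.6, 0.5]
width: 59.6
grasp_force: 1.1
```

```bash
python3 m.py; python3 - <<'E'
from h import *
c=cap("wrist","w6.png")
E
```

```text
tcp [568.4 208.1 154.2] rail frame 603.8433706726678 -41.030587478946444 23.970492011055725 [-2.  -0.6  0.5] 10.2
scene [568. 274.] [ 32. 133.] 24.5 railframe corners [[613.0, 85.0], [615.0, -48.0], [647.0, -47.0], [646.0, 85.0]]
scene [358. 348.] [109.  36.] 36.4 railframe corners [[411.0, 178.0], [419.0, 143.0], [525.0, 166.0], [518.0, 202.0]]
side [589. 221.] [ 28. 246.] 23.9 railframe corners [[614.0, 85.0], [613.0, -160.0], [641.0, -160.0], [642.0, 85.0]]
side [359. 349.] [113.  34.] 36.5 railframe corners [[411.0, 177.0], [419.0, 144.0], [529.0, 169.0], [522.0, 201.0]]
```

View pics/w6.png

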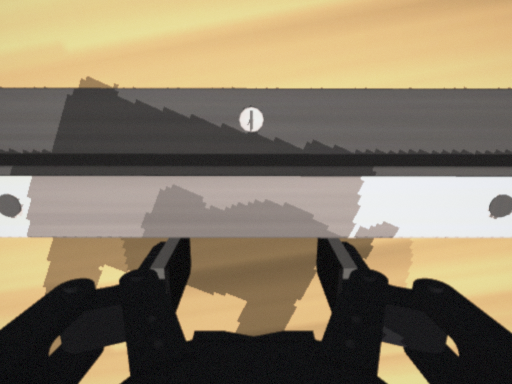

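The bar (rows 177-237) now borders the rail's leg along the visible length, and the force is starting to build. I'll press it a little further.

Request:
{"method": "jog_arm", "body": {
  "claw": [60,60],
  "offset": [
    [0.04,0,0],
    [0,0,0]
  ],
  "yaw": [0,0]
}}

```text
t: 10.55
ee_pos: [568.3, 208.1, 154.2]
orientation: [0.0, 0.978, 0.208, -0.002]
contact_force: [-10.4, -3.4, 6.3]
width: 60.0
grasp_force: 5.6
```

Request:
{"method": "jog_arm", "body": {
  "claw": [60,60],
  "offset": [
    [0.04,0,0],
    [0,0,0]
  ],
  "yaw": [0,0]
}}

```text
t: 10.75
ee_pos: [568.2, 208.1, 154.2]
orientation: [0.001, 0.978, 0.208, -0.005]
contact_force: [-18.1, -7.5, 12.3]
width: 59.8
grasp_force: 10.1
```

The TCP has stopped advancing and the force is rising, so the bar is seated against the rail. Now I'll back off and rise.

Request:
{"method": "jog_arm", "body": {
  "claw": [60,60,60,60,60,60,60,60,60],
  "offset": [
    [-0.1,0,0],
    [-0.2,0,0],
    [-0.3,0,0],
    [-0.4,0,0],
    [-0.2,0,-0.4],
    [0,0,-0.8],
    [0,0,-0.8],
    [0,0,-0.6],
    [0,0,0]
  ],
  "yaw": [0,0,0,0,0,0,0,0,0]
}}

```text
t: 11.65
ee_pos: [520.0, 185.7, 290.2]
orientation: [0.0, 0.978, 0.208, 0.006]
contact_force: [0.4, 0.7, 0.2]
width: 60.4
grasp_force: 0.0
```

```bash
python3 m.py; python3 - <<'E'
from h import *
c=cap("wrist","w7.png")
E
```

```text
tcp [520.  185.7 290.2] rail frame 550.5345674607634 -41.81396337509482 23.987201161324837 [0.4 0.7 0.2] 11.65
scene [590. 222.] [ 33. 246.] 24.0 railframe corners [[612.0, 86.0], [613.0, -160.0], [646.0, -160.0], [646.0, 86.0]]
scene [357. 348.] [109.  37.] 36.2 railframe corners [[411.0, 179.0], [419.0, 143.0], [525.0, 166.0], [517.0, 202.0]]
side [589. 221.] [ 26. 246.] 23.9 railframe corners [[615.0, 85.0], [615.0, -160.0], [641.0, -160.0], [642.0, 85.0]]
side [359. 349.] [113.  33.] 36.5 railframe corners [[411.0, 176.0], [419.0, 144.0], [529.0, 169.0], [522.0, 201.0]]
```

View pics/w7.png

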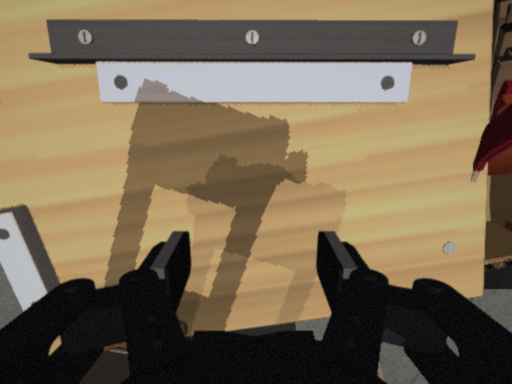

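The bar (97-411, rows 62-102) lies flush along the rail face and inside its ends (30-474). The short bar hasn't moved and the gripper is clear.

```bash
python3 -c "
from bench import robot
print(robot.hand_in())"
```

```text
the job is handed in; nothing more can be done
None
```

The long bar lies flush and parallel along the rail face, inside both rail ends. It was slid, not lifted, the short bar hasn't moved, and the job was handed in at about 12 s; no verdict came back.

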